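# Feel for the hidden release notch and press it

### The job

The grey carrying case is latched: its release notch is somewhere in the low sill along its far side, hidden behind the lid. Set the tip of the closed fingers on top of that sill near one end, outside where the notch can be, sweep inward along it in contact until you feel the notch, then press down inside the notch until the release bar is fully home and the lid pops ajar, and withdraw. Do not push or pry the lid itself, lift nothing, and leave the bottle, the beaker and the timer where they stand.

Things in the scene. Friction and masses are not known exactly. Their poses are not given: they have to be found in the camera images.
- case: grey carrying case, 130 (own x) x 290 (own y) x 65 mm high, fixed to the worktop. Origin: centre of its underside; own x points away from the robot, y along its length. The lid covers own x = -65 to +26 mm, its top 65 mm up. Beyond it, along the far side, runs the lower sill with the notch.
- sill_mid (a point): middle of the sill (not of the notch), on its top, 45 mm over the worktop; axes as the case's. The flat sill is 36 mm wide in x (lid, 20 mm higher, on the -x side), y = -145 to +145 mm, rigid. Its one notch cuts its whole width, is 48 mm long in y, 12 mm deep, centred anywhere in y = -40 to +40 mm (not measured). Beyond |y| = 66 mm are solid end covers, 0.4 mm higher.
- bar_bed: fixed bed of the release bar, under the sill. Origin: 20 mm below sill_mid (not below the notch); axes as the case's. It carries the release bar, a 33 x 276 mm grey bar under the whole sill, reached only through the notch, whose floor it forms: its top is 33 mm above the worktop before pressing.
- release_bar (a joint): how far the release bar is pressed down, m: 0 as found, 0.008 fully home (a hard stop). It moves against about 4 to 6 N of friction and stays where it is left.
- lid (a joint): opening of the lid, rad, hinged along its near lower edge: 0 shut, 0.12 ajar (its far edge 11 mm up) when the release bar is fully home; it is linked to the bar, opens in proportion to its travel and moves only with it.
- bottle: loose white screw-cap bottle, 41 mm in diameter, 74 mm high, standing on the worktop beyond the sill. Origin: centre of its underside. To be left alone.
- beaker: loose clear beaker, 50 mm in diameter, 60 mm high, standing at the case's right end. Origin: centre of its underside. To be left alone.
- timer: loose white lab timer with three buttons, 58 x 62 x 20 mm, lying at the case's left end. Origin: centre of its underside. To be left alone.

How it is judged:
On the way, in this order (a step that is already met when the one before it is completed fails the run):
1. a closed fingertip rests on one end of the sill, grasp point over 70 mm from the sill's middle (over 1 N) (contact force between the fingers and case above 1 N and contact force between the fingers and lid below 0.5 N and x of the grasp point in the frame of case above 0.015 m and value of joint release_bar below 0.001 m and (y of the grasp point in the frame of case above 0.07 m or y of the grasp point in the frame of case below -0.07 m)), for 0.2 s.
2. the fingertip has gone inward along the sill and touches it there, less than 68 mm from its middle (over 0.5 N) (contact force between the fingers and case above 0.5 N and contact force between the fingers and lid below 0.5 N and x of the grasp point in the frame of case above 0.015 m and value of joint release_bar below 0.001 m and y of the grasp point in the frame of case between -0.068 and 0.068 m), for 0.05 s.
3. the fingertip presses the release bar down inside the notch, at least 7 mm (contact force between the fingers and bar_bed above 1 N and value of joint release_bar above 0.007 m), for 0.1 s.
At the end, for the whole second after the job is handed in: the release bar is at least 6.5 mm down and the lid at least 0.09 rad open; bottle, beaker and timer are at rest within 20 mm of where they stood (value of joint release_bar above 0.0065 m and value of joint lid above 0.09 rad and distance of each of bottle, beaker, timer from where it was at the start of the episode below 0.02 m and linear speed of each of bottle, beaker, timer below 0.02 m/s); the robot touches nothing.
It fails at once if the lid is pushed or pried by the fingers (over 8 N) (contact force between the fingers and lid above 8 N).
It fails at once if the bottle is moved more than 20 mm or lifted (distance of bottle from where it was at the start of the episode above 0.02 m).
It fails at once if the beaker is moved more than 20 mm or lifted (distance of beaker from where it was at the start of the episode above 0.02 m).
It fails at once if the timer is moved more than 20 mm or lifted (distance of timer from where it was at the start of the episode above 0.02 m).
It also fails if it takes over 51 s, if anything falls off the work surface, if the arm or the gripper's body presses on something with over 40 N, if the wrist force passes 120 N, or if a joint passes its speed limit or range.

### The arm

A 7-joint arm with a two-finger parallel gripper is mounted at the origin on a cart in front of the work surface, level with it; the furniture and walls round the work are solid. World frame = base frame: x ahead of the robot, y to its left, z up, the work surface at z = 0. Lengths are in m, angles in rad, forces in N, time in s.
With the tool pointing down it reaches from about 0.4 to 0.85 m from the base axis. Payload 4.5 kg.
Tool frame: the origin (TCP) lies at the centre of the arm's flange, where the gripper is bolted on; the fingertips stand 166 mm ahead of it and the grasp point (between the pads) lies 147 mm ahead of it (r.grip_depth is the distance from the TCP to the grasp point, in m); z points along the fingers, y is the line along which they close (so a half turn about z gives the same grasp; the last joint's range is limited). The gripper opens to 88 mm and grips with 3 to 60 N. Pads are 18 mm wide; open, the fingers measure 123 mm over their backs; the gripper's body (75 mm by 187 mm) begins 45 mm behind the grasp point.
Start: joints at [1.266, 0.689, -0.195, 1.565, 0.157, 0.902, -0.215], TCP at [0.208, -0.589, 0.405] pointing down, gripper open.
Joint ranges: [-3.01, 3.01], [-0.46, 2.08], [-1.47, 1.51], [0.13, 2.56], [-1, 4.14], [0.04, 2.09], [-2.66, 2.66]. Speed limits (rad/s): [2.57, 2.57, 3.14, 3.14, 3.14, 3.14, 3.14].

### API

Orientations are given as a unit quaternion [x, y, z, w].
In Python, from plant import status, cams, r, finder gives the robot as it stands.
- The arm moves only by the tool play_rows, never from a script. Its argument "rows" is a list of rows, each a list of 7 numbers: the opening in per cent of the stroke, from 0 (shut) to 100 (fully open), then the shift along the tool's x, y, z in m, then the turn, a rotation vector about the tool's x, y, z in degrees. A call has 1 to 8 rows; each row shifts and turns the commanded pose from where the row before left it, along the tool's axes as they then stand; what a row does not reach is not made up. A row lasts 1/8 s, in which the tool goes at most 62.5 mm and 10.7 degrees, less where a joint would pass 70% of its speed; a pose out of reach is approached as far as the arm can. A call with a gripper value outside its range is refused whole. The fingers move at their own pace and stop on an object; "grip_force" is the grip in N (left out, the last holds). Time passes only in rows, so rows that do not move let the fingers close. It gives the time, the measured TCP pose, the force, the opening and the grip force at its end, in the units of the state.
- status.get_state(): the state, without advancing time (a new reading comes with each control period).
- cams.snapshot(name): name is "scene" or "top"; returns the picture (384x512x3 uint8, red, green, blue); there is no depth.
- cams.camera_params(name): a dict with "vfov" (degrees; the focal length in pixels is half the picture's height over the tangent of half this angle, whatever the lens; pixels are square), "cx", "cy" (the principal point, pixels), "distortion" ([k1, k2, p1, p2, k3] as OpenCV has them; the pictures are not rectified), "R" (3x3) and "t" (3): a world point X has camera coordinates R X + t. Camera axes: x right, y down, z forward; pixel columns grow to the right and rows downward; lengths in m; the calibration is good to about 2 mm. A picture is of the moment at which its call begins. camera_params takes no time and is no camera call.
- r.finish_job(): hands the job in; it is judged then, once.
Trained networks look in the newest picture that a camera, given by its name, has taken for a name from the list of things; names that differ only in an ending like _2 or _b are one class to them, and where a whole thing is asked for, a point or a joint stands for the part that bears it (a point fixed in the world has none). Each returns a list of dicts, best first, with "score" (0 to 1); they miss things now and then, are a little off and sometimes report something else, mostly with a low value. They report only what shows in the picture. A call takes as long as a camera call.
- finder.spot_in(camera, label): "at" ([x, y, z] in m, in the coordinates of the camera as it stood for that picture, good to about 4 mm: the middle of the surface that is visible of it).
- finder.regions_of(camera, label): "mask" (384x512 bool, what is visible of it).
The state is a dict: "clock": time; "q": joint angles; "qd": joint speeds; "joint_torque": joint torques, N m; "tool_pos": TCP position; "eef_rot": TCP orientation; "contact_force": force on the tool from outside, world axes, zero at the start; "moment": the same for the moment, N m; "opening": opening from 0.0 (shut) to 1.0 (fully open); "finger_force": force on a finger pad.
Only numpy, scipy, OpenCV 4.12 (cv2) and the standard library are available. Lean on these libraries where they do the work, as an engineer would, in place of code of your own. Each camera call takes 0.05 s, during which the arm holds its last target. There are 200 camera calls.

## Working session

There is one attempt and no reset: what is moved stays moved. The work goes in short steps, Python scripts to look and compute and a tool call to move; the robot and the scene stay as the last step left them, time stands still between calls to the robot, and variables do not carry over. Pictures are saved under pics/ and viewed, at most 10 in all, crops included, and the job is handed in when it is done.

Besides the shell and the picture viewer there is one more tool, called after "Request:" as name(argument=value, ...) on one line, values as JSON. play_rows: Moves the arm, as the interface text tells. Its arguments: {"type":"object","properties":{"rows":{"type":"array","items":{"type":"array","items":{"type":"number"}}},"grip_force":{"type":"number"}},"required":["rows"]}

```bash
mkdir -p pics
cat > h.py <<'E'
import numpy as np, cv2
from plant import status, cams, r, finder
def K(n):
    p=cams.camera_params(n); f=192/np.tan(np.radians(p['vfov'])/2)
    return np.array([[f,0,p['cx']],[0,f,p['cy']],[0,0,1]]),np.array(p['distortion'],float),np.array(p['R']),np.array(p['t'])
def w(n,at):
    k,d,R,t=K(n); return R.T@(np.array(at)-t)
def pix2w(n,uv,z):
    k,d,R,t=K(n); q=cv2.undistortPoints(np.array([[uv]],float),k,d)[0,0]
    ray=R.T@np.array([q[0],q[1],1]); c=-R.T@t
    return c+ray*(z-c[2])/ray[2]
def proj(n,X):
    k,d,R,t=K(n); return cv2.projectPoints(np.array(X,float).reshape(-1,3),cv2.Rodrigues(R)[0],t,k,d)[0][:,0]
E
python3 - <<'E'
from h import *
np.set_printoptions(precision=4,suppress=True)
ims=[]
for n in ['scene','top']:
    im=cams.snapshot(n); ims.append(im)
    cv2.imwrite(f'pics/{n}1.png',im[:,:,::-1])
    for l in ['case','bottle','beaker','timer','sill_mid','lid']:
        for o in finder.spot_in(n,l)[:2]: print(n,l,round(o['score'],2),w(n,o['at']))
    for l in ['case','lid']:
        for o in finder.regions_of(n,l)[:1]:
            m=o['mask'].astype(np.uint8); c=max(cv2.findContours(m,0,2)[0],key=cv2.contourArea)
            print(n,l,round(o['score'],2),m.sum(),cv2.approxPolyDP(c,4,True)[:,0].tolist())
s=status.get_state(); print(s)
E
```

```text
scene case 0.91 [0.445  0.3474 0.0515]
scene case 0.44 [0.4505 0.3223 0.0629]
scene bottle 0.76 [0.5861 0.2972 0.05  ]
scene beaker 0.44 [0.5133 0.0751 0.0566]
scene timer 0.85 [0.4471 0.4817 0.0158]
scene lid 0.89 [0.4559 0.3196 0.0619]
scene lid 0.45 [0.5098 0.0779 0.0573]
scene case 0.84 5266 [[308, 184], [283, 176], [264, 180], [244, 197], [196, 220], [194, 238], [242, 257], [307, 206]]
scene lid 0.8 2828 [[307, 185], [278, 177], [209, 218], [209, 225], [244, 237]]
top case 0.85 [0.4784 0.2838 0.0653]
top bottle 0.73 [0.5306 0.2441 0.0311]
top bottle 0.6 [0.5891 0.2808 0.0763]
top beaker 0.83 [0.5116 0.0742 0.029 ]
top timer 0.88 [0.4547 0.4668 0.0176]
top timer 0.21 [0.4709 0.2753 0.0631]
top sill_mid 0.89 [0.4815 0.284  0.0626]
top lid 0.64 [0.4713 0.2765 0.0629]
top case 0.55 8005 [[309, 176], [272, 174], [272, 189], [250, 193], [248, 176], [174, 182], [176, 240], [313, 231]]
top lid 0.92 5831 [[311, 193], [176, 199], [176, 239], [312, 231]]
{'clock': 0.9, 'q': array([ 1.2658,  0.6891, -0.1946,  1.5653,  0.1573,  0.9025, -0.2151]), 'qd': array([-0.0014,  0.0003,  0.0006, -0.0011, -0.0019,  0.0004, -0.0001]), 'joint_torque': array([ -0.0003, -52.7493,  -1.2671, -15.3749,  -0.0519,  -0.0008,
         0.    ]), 'tool_pos': array([ 0.2077, -0.5895,  0.4048]), 'eef_rot': array([0.9857, 0.1686, 0.    , 0.0001]), 'contact_force': array([-0.0372,  0.5829, -0.0637]), 'moment': array([ 0.0071, -0.0139,  0.0626]), 'finger_force': 0.0, 'opening': 0.9956608436486142}
```

View pics/top1.png

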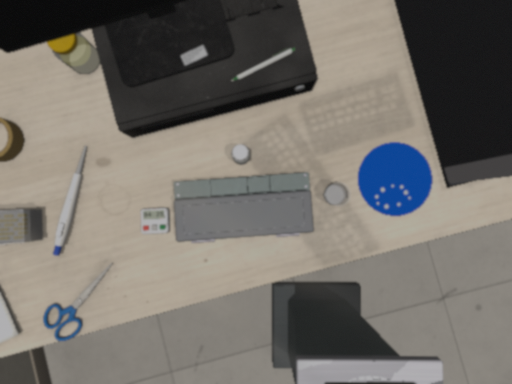

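View pics/scene1.png

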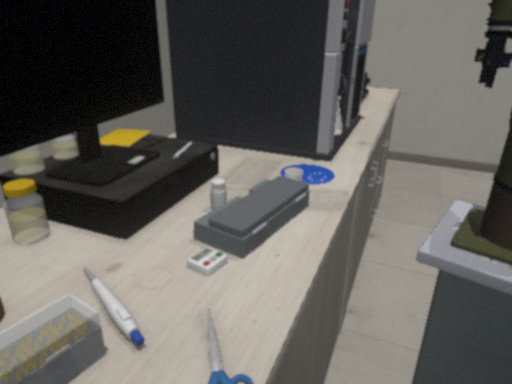

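The top view shows the case at columns 174–313 and rows 173–241, with the sill at the top (far) edge. The bottle is at (241,153), the beaker at (335,193) and the timer at (155,221). Next I'll fit the case pose and overlay it on the picture.

```bash
cat > fit.py <<'E'
from h import *
from scipy.optimize import least_squares
np.set_printoptions(precision=4,suppress=True)
im=cv2.imread('pics/top1.png')
def pts(p,L):
    c,s=np.cos(p[2]),np.sin(p[2])
    return [[p[0]+c*x-s*y,p[1]+s*x+c*y,z] for x,y,z in L]
L=[[.065,-.145,.045],[.065,.145,.045],[-.065,.145,.065],[-.065,-.145,.065]]
U=np.array([[308,172.5],[174,181],[176,240.5],[312.5,232]])
f=least_squares(lambda p:(proj('top',pts(p,L))-U).ravel(),[.48,.28,0]); print(f.x,f.fun)
p=f.x; print('sill_mid',pts(p,[[.047,0,.045]]),'cam',-K('top')[2].T@K('top')[3])
for n,uv,z in [('bottle',(241,153),.074),('stand corner',(124,134),.07),('stand R',(316,78),.07),('beaker',(335,193),.06)]:
    X=pix2w('top',uv,z); d=X[:2]-p[:2]; c,s=np.cos(p[2]),np.sin(p[2]); print(n,X,'case xy',c*d[0]+s*d[1],-s*d[0]+c*d[1])
big=cv2.resize(im[110:260,150:350],None,fx=4,fy=4,interpolation=cv2.INTER_CUBIC)
def dr(LL,col):
    q=((proj('top',pts(p,LL))-[150,110]+.5)*4).astype(np.int32); cv2.polylines(big,[q],True,col,1)
dr(L,(0,0,255)); dr([[.026,-.145,.065],[.026,.145,.065],[-.065,.145,.065],[-.065,-.145,.065]],(0,255,0))
dr([[.047,-.1,.045],[.047,.1,.045]],(255,255,0))
cv2.imwrite('pics/fit.png',big)
E
python3 fit.py
```

```text
[0.4865 0.2768 0.0632] [ 0.7546 -1.1184 -1.0024 -1.2464 -1.4682  1.2874  1.7283  0.9604]
sill_mid [[np.float64(0.5334506227729049), np.float64(0.2797215027827756), 0.045]] cam [0.4889 0.2535 0.9391]
bottle [0.5962 0.2801 0.074 ] case xy 0.10963139059956412 -0.0036048545306423736
stand corner [0.6355 0.5225 0.07  ] case xy 0.16418466899317932 0.2358468971875575
stand R [0.7541 0.1238 0.07  ] case xy 0.2573162246407924 -0.16952338780246956
beaker [0.514  0.0833 0.06  ] case xy 0.015199044241544423 -0.19478372277226608
```

View pics/fit.png

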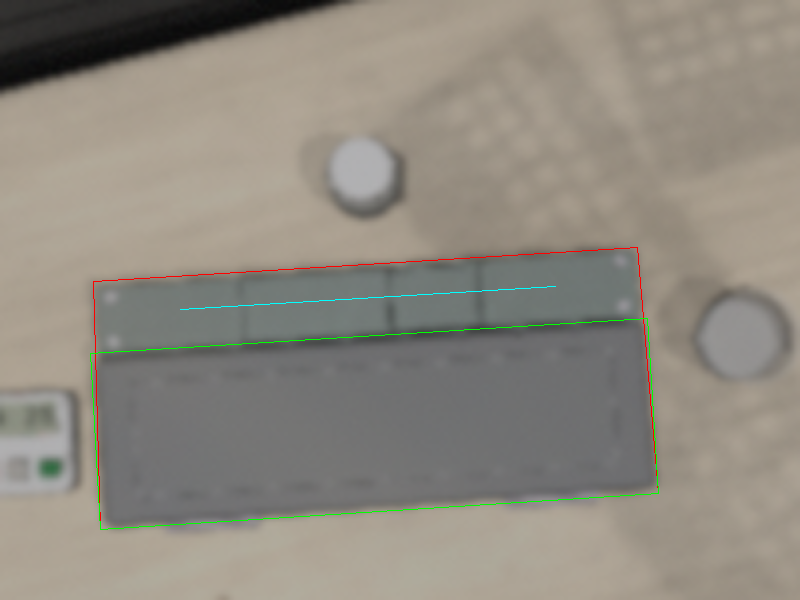

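The grooves at crop columns 390 and 480 suggest the notch is around y ≈ -37 mm. I'll start on the right cover at y ≈ -100 mm.

Request:
play_rows(rows=[[0, 0, 0, 0, 0, 0, 8], [0, 0, 0, 0, 0, 0, 7.8], [0, 0.025, -0.05, 0, 0, 0, 0], [0, 0.025, -0.05, 0, 0, 0, 0], [0, 0.025, -0.05, 0, 0, 0, 0], [0, 0.025, -0.05, 0, 0, 0, 0], [0, 0.025, -0.05, 0, 0, 0, 0], [0, 0.025, -0.05, 0, 0, 0, 0]], grip_force=20)

```text
clock: 1.9
tool_pos: [0.3392, -0.279, 0.405]
eef_rot: [1.0, 0.031, 0.001, 0.0]
contact_force: [0.4, 0.1, 0.1]
opening: 0.119
finger_force: 0.0
```

Request:
play_rows(rows=[[0, 0.025, -0.05, 0, 0, 0, 0], [0, 0.025, -0.05, 0, 0, 0, 0], [0, 0.025, -0.05, 0, 0, 0, 0], [0, 0.025, -0.05, 0, 0, 0, 0], [0, 0.025, -0.05, 0, 0, 0, 0], [0, 0.025, -0.05, 0, 0, 0, 0], [0, 0.025, -0.05, 0, 0, 0, 0], [0, 0, 0, 0, 0, 0, 0]])

```text
clock: 2.9
tool_pos: [0.4923, 0.0849, 0.4048]
eef_rot: [0.999, 0.036, 0.001, -0.002]
contact_force: [-0.9, 1.0, 0.4]
opening: 0.005
finger_force: 0.0
```

```bash
cat > c.py <<'E'
from h import *
from scipy.spatial.transform import Rotation as Ro
np.set_printoptions(precision=4,suppress=True)
P=[0.4865,0.2768,0.0632]
s=status.get_state(); T=s['tool_pos']; A=Ro.from_quat(s['eef_rot']).as_matrix()
d=T[:2]-P[:2]; c,q=np.cos(P[2]),np.sin(P[2])
print(s['clock'],'case xy',c*d[0]+q*d[1],-q*d[0]+c*d[1],'tip z',T[2]-.166,'yaw',np.arctan2(A[1,0],A[0,0]),'zax',A[:,2],'F',s['contact_force'],s['opening'])
E
python3 c.py
```

```text
2.9 case xy -0.006282470038368564 -0.19188265436926788 tip z 0.23882030534820112 yaw 0.07179933042545562 zax [ 0.0026  0.0033 -1.    ] F [-0.912   0.9505  0.3839] 0.005331912390261376
```

Request:
play_rows(rows=[[0, 0.026, -0.046, 0, 0, 0, 0.5], [0, 0.027, -0.046, 0, 0, 0, 0], [0, 0, 0, 0.05, 0, 0, 0], [0, 0, 0, 0.05, 0, 0, 0], [0, 0, 0, 0.04, 0, 0, 0], [0, 0, 0, 0.02, 0, 0, 0], [0, 0, 0, 0, 0, 0, 0], [0, 0, 0, 0, 0, 0, 0]])

```text
clock: 3.9
tool_pos: [0.5391, 0.1741, 0.2457]
eef_rot: [1.0, 0.027, 0.001, -0.0]
contact_force: [0.0, -0.3, 1.1]
opening: 0.004
finger_force: 0.0
```

```bash
python3 c.py
python3 - <<'E'
from h import *
a=cams.snapshot('scene');b=cams.snapshot('top')
v=np.hstack([cv2.resize(a[130:290,150:350],None,fx=2,fy=2,interpolation=2)[:, :400],cv2.resize(b[110:270,150:350],None,fx=2,fy=2,interpolation=2)])
cv2.imwrite('pics/near.png',v[:,:,::-1])
E
```

```text
3.9 case xy 0.04601883317765077 -0.10585707264989352 tip z 0.07965221419082402 yaw 0.053418154415624614 zax [ 0.0014  0.0001 -1.    ] F [ 0.0341 -0.3355  1.1331] 0.0040232756165252915
```

View pics/near.png

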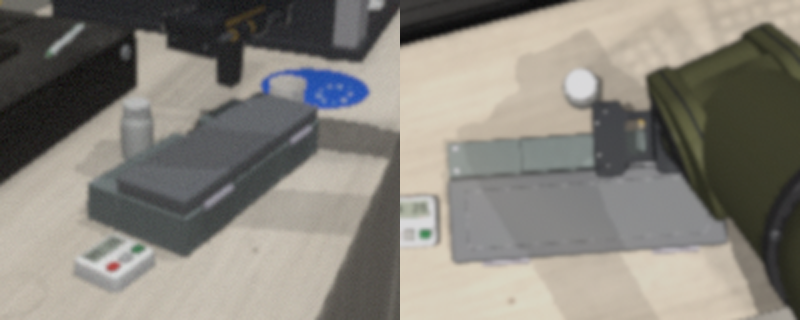

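The closed fingers stand over the right end of the sill, clear of the bottle and the beaker. I'll descend now.

Request:
play_rows(rows=[[0, 0, 0, 0.015, 0, 0, 0], [0, 0, 0, 0.012, 0, 0, 0], [0, 0, 0, 0, 0, 0, 0], [0, 0, 0, 0, 0, 0, 0]])

```text
clock: 4.5
tool_pos: [0.5386, 0.1747, 0.2175]
eef_rot: [1.0, 0.027, -0.0, 0.0]
contact_force: [-0.0, -0.5, 0.9]
opening: 0.0
finger_force: 0.0
```

Request:
play_rows(rows=[[0, 0, 0, 0.002, 0, 0, 0], [0, 0, 0, 0.002, 0, 0, 0], [0, 0, 0, 0.002, 0, 0, 0], [0, 0, 0, 0.001, 0, 0, 0], [0, 0, 0, 0, 0, 0, 0]])

```text
clock: 5.12
tool_pos: [0.5386, 0.1747, 0.2119]
eef_rot: [1.0, 0.027, 0.0, -0.0]
contact_force: [-2.0, -0.9, 11.2]
opening: 0.006
finger_force: 5.4
```

```bash
python3 c.py
```

```text
5.125 case xy 0.04559592218323244 -0.10521396660184185 tip z 0.045887368757995345 yaw 0.05429199193169398 zax [ 0.0006  0.0001 -1.    ] F [-2.0452 -0.8783 11.1543] 0.006109501057148345
```

Request:
play_rows(rows=[[0, 0, 0, 0, 0, 0, 0], [0, 0, 0, 0, 0, 0, 0], [0, 0, -0.005, 0, 0, 0, 0], [0, 0, -0.005, 0, 0, 0, 0], [0, 0, -0.005, 0, 0, 0, 0], [0, 0, -0.005, 0, 0, 0, 0], [0, 0, -0.005, 0, 0, 0, 0], [0, 0, 0, 0, 0, 0, 0]])

```text
clock: 6.12
tool_pos: [0.5381, 0.1959, 0.2119]
eef_rot: [1.0, 0.025, 0.0, 0.003]
contact_force: [-0.2, -7.7, 11.5]
opening: 0.007
finger_force: 5.7
```

```bash
python3 c.py
```

```text
6.125 case xy 0.046391674936326066 -0.08403389790454648 tip z 0.04586169591033712 yaw 0.05079740018840104 zax [ 0.0009 -0.0058 -1.    ] F [-0.1769 -7.692  11.5314] 0.007066317110508776
```

Request:
play_rows(rows=[[0, 0, -0.004, 0, 0, 0, 0], [0, 0, -0.004, 0, 0, 0, 0], [0, 0, -0.004, 0, 0, 0, 0], [0, 0, -0.004, 0, 0, 0, 0], [0, 0, -0.004, 0, 0, 0, 0], [0, 0, -0.004, 0, 0, 0, 0]])

```text
clock: 6.88
tool_pos: [0.537, 0.2192, 0.2118]
eef_rot: [1.0, 0.025, 0.0, 0.003]
contact_force: [0.0, -9.0, 10.3]
opening: 0.007
finger_force: 5.2
```

```bash
python3 c.py
```

```text
6.875 case xy 0.046753214501100426 -0.06066518583800441 tip z 0.045771119815918304 yaw 0.05009191993221605 zax [ 0.0008 -0.0067 -1.    ] F [ 0.0312 -8.9863 10.2889] 0.007148172504807608
```

Request:
play_rows(rows=[[0, 0, -0.003, 0, 0, 0, 0], [0, 0, -0.003, 0, 0, 0, 0], [0, 0, -0.003, 0, 0, 0, 0], [0, 0, -0.003, 0, 0, 0, 0]])

```text
clock: 7.38
tool_pos: [0.5353, 0.236, 0.2106]
eef_rot: [1.0, 0.027, 0.0, -0.0]
contact_force: [-0.1, 1.2, -0.9]
opening: 0.007
finger_force: 0.0
```

Request:
play_rows(rows=[[0, 0, -0.002, 0, 0, 0, 0], [0, 0, -0.002, 0, 0, 0, 0], [0, 0, 0, 0, 0, 0, 0]])

```text
clock: 7.75
tool_pos: [0.535, 0.2399, 0.2106]
eef_rot: [1.0, 0.027, -0.0, -0.0]
contact_force: [0.7, -0.8, 0.1]
opening: 0.004
finger_force: 0.0
```

Request:
play_rows(rows=[[0, 0, -0.002, 0, 0, 0, 0], [0, 0, -0.002, 0, 0, 0, 0], [0, 0, 0, 0, 0, 0, 0]])

```text
clock: 8.12
tool_pos: [0.5349, 0.2438, 0.2107]
eef_rot: [1.0, 0.027, 0.0, -0.0]
contact_force: [0.1, -0.6, -0.8]
opening: 0.007
finger_force: 0.0
```

```bash
python3 c.py
```

```text
8.125 case xy 0.0461811422266291 -0.035947636159148706 tip z 0.04471351905285148 yaw 0.05468802873504184 zax [ 0.0001  0.0002 -1.    ] F [ 0.1278 -0.5994 -0.8318] 0.007138788349326918
```

Contact vanished near y = -44 mm and the tip is free at -36 mm, which agrees with the grooves in the picture. I'll lower into the notch.

Request:
play_rows(rows=[[0, 0, 0, 0.002, 0, 0, 0], [0, 0, 0, 0.002, 0, 0, 0], [0, 0, 0, 0.002, 0, 0, 0], [0, 0, 0, 0, 0, 0, 0]])

```text
clock: 8.62
tool_pos: [0.5348, 0.2435, 0.2045]
eef_rot: [1.0, 0.027, -0.0, 0.0]
contact_force: [-0.8, 0.2, -0.6]
opening: 0.01
finger_force: 0.0
```

Request:
play_rows(rows=[[0, 0, 0, 0.002, 0, 0, 0], [0, 0, 0, 0.002, 0, 0, 0], [0, 0, 0, 0.002, 0, 0, 0], [0, 0, 0, 0, 0, 0, 0]])

```text
clock: 9.12
tool_pos: [0.5349, 0.2436, 0.1986]
eef_rot: [1.0, 0.027, 0.0, 0.0]
contact_force: [-0.1, 0.3, -0.1]
opening: 0.003
finger_force: 0.0
```

Request:
play_rows(rows=[[0, 0, 0, 0.002, 0, 0, 0], [0, 0, 0, 0.002, 0, 0, 0], [0, 0, 0, 0.002, 0, 0, 0], [0, 0, 0, 0, 0, 0, 0]])

```text
clock: 9.62
tool_pos: [0.5349, 0.2436, 0.1925]
eef_rot: [1.0, 0.027, 0.0, 0.0]
contact_force: [-0.1, -0.7, 2.5]
opening: 0.002
finger_force: 1.0
```

Request:
play_rows(rows=[[0, 0, 0, 0.0015, 0, 0, 0], [0, 0, 0, 0.0015, 0, 0, 0], [0, 0, 0, 0, 0, 0, 0]])

```text
clock: 10.0
tool_pos: [0.5349, 0.2435, 0.1913]
eef_rot: [1.0, 0.027, 0.0, -0.0]
contact_force: [-4.1, -1.2, 17.4]
opening: 0.007
finger_force: 8.8
```

Request:
play_rows(rows=[[0, 0, 0, 0.001, 0, 0, 0], [0, 0, 0, 0.001, 0, 0, 0], [0, 0, 0, 0, 0, 0, 0], [0, 0, 0, 0, 0, 0, 0]])

```text
clock: 10.5
tool_pos: [0.5348, 0.2435, 0.1911]
eef_rot: [1.0, 0.027, 0.0, -0.0]
contact_force: [-7.2, -1.8, 33.4]
opening: 0.006
finger_force: 16.4
```

Request:
play_rows(rows=[[0, 0, 0, -0.01, 0, 0, 0], [0, 0, 0, -0.02, 0, 0, 0], [0, 0, 0, -0.05, 0, 0, 0], [0, 0, 0, -0.05, 0, 0, 0], [0, 0, 0, -0.05, 0, 0, 0], [0, 0.0, 0.05, 0, 0, 0, 0], [0, 0, 0.05, 0, 0, 0, 0], [0, 0, 0.05, 0, 0, 0, 0]])

```text
clock: 11.5
tool_pos: [0.543, 0.0923, 0.3684]
eef_rot: [1.0, 0.027, 0.0, 0.0]
contact_force: [1.3, -1.0, -0.0]
opening: 0.01
finger_force: 0.0
```

Request:
play_rows(rows=[[0, -0.02, 0.05, 0, 0, 0, 0], [0, -0.02, 0.05, 0, 0, 0, 0], [0, -0.02, 0.05, 0, 0, 0, 0], [0, 0, 0, 0, 0, 0, 0], [0, 0, 0, 0, 0, 0, 0]])

```text
clock: 12.12
tool_pos: [0.4916, -0.0588, 0.3681]
eef_rot: [1.0, 0.027, 0.001, -0.0]
contact_force: [0.1, -0.1, 0.1]
opening: 0.005
finger_force: 0.0
```

Run:
```python
from h import *
a=cams.snapshot('scene');b=cams.snapshot('top')
v=np.hstack([cv2.resize(a[130:290,150:350],None,fx=2,fy=2,interpolation=2),cv2.resize(b[110:270,150:350],None,fx=2,fy=2,interpolation=2)])
cv2.imwrite('pics/end.png',v[:,:,::-1])
s=status.get_state(); print(s['clock'],s['contact_force'],s['tool_pos'])
```

```text
12.225 [-0.52852355  0.47248745  0.08899554] [ 0.49188191 -0.05766082  0.36790343]
```

View pics/end.png

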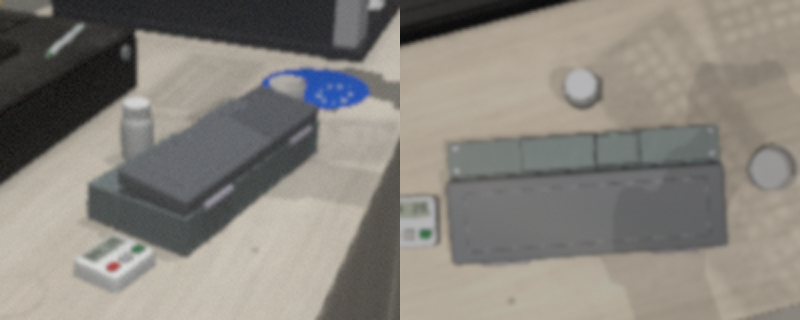

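The lid is tilted ajar, and the bottle, beaker and timer stand where they were.

```bash
python3 -c "
from plant import r
print(r.finish_job())"
```

```text
the job is handed in; nothing more can be done
None
```

The job is handed in, with no verdict returned: I found the notch by sweeping the sill, pressed the release bar to its stop (33 N), withdrew, and the last picture shows the lid ajar and the bottle, beaker and timer unmoved.

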